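# Teach a sample transfer by pointing

### The arm

A 6-joint arm with a two-finger parallel gripper is mounted at the origin on the work surface. World frame = base frame: x ahead of the robot, y to its left, z up, the work surface at z = 0. Lengths are in m, angles in rad, forces in N, time in s.
With the tool pointing down it reaches from about 0.275 to 0.75 m from the base axis. Payload 10.2 kg.
Tool frame: the origin (TCP) lies between the finger pads; the fingertips stand 22 mm ahead of it and the grasp point (between the pads) lies 3 mm ahead of it; z points along the fingers, y is the direction in which the jaws open and shut (so a half turn about z gives the same grasp; the last joint's range is limited). The gripper opens to 88 mm and grips with 3 to 60 N. Pads are 18 mm wide; open, the fingers measure 123 mm over their backs; the gripper's body (75 mm by 187 mm) begins 45 mm behind the grasp point.
Start: joints at [-1.345, 0.313, 1.498, -0, 1.331, -0.223], TCP at [0.228, -0.473, 0.261] pointing down, gripper open.
Joint ranges: [-2.94, 2.94], [-0.97, 2.17], [0.19, 2.56], [-1.23, 4.37], [0.02, 3.11], [-2.88, 2.88]. Speed limits (rad/s): [2.39, 2.39, 3.01, 3.14, 3.14, 3.14].

### API

Orientations are given as a unit quaternion [w, x, y, z].
In Python, from cell import sense, snapshot, manip, finder gives the robot as it stands. The module is installed in compiled form; this text tells all that it offers.
- The arm moves only by the tool drive_tool, never from a script. Its argument "targets" is a list of rows, each an object of numbers: "tx", "ty", "tz": the shift along the tool's x, y, z in m; "turn": the turn about the tool's z in rad. A call has exactly 8 rows; each row is the pose to reach, as a shift and turn from the pose measured when the call began, along the tool's axes at that moment; what a row does not reach only later rows make up. A row lasts 1/10 s, in which the tool goes at most 50 mm and 8.59 degrees, less where a joint would pass 70% of its speed; a pose out of reach is approached as far as the arm can. A call with a gripper value outside its range is refused whole. "fingers" is the opening in per cent of the stroke, from 0 (shut) to 100 (fully open), set as the call begins (left out, the last holds). The fingers move at their own pace and stop on an object; the grip force is fixed at half the most. Time passes only in rows, so rows that repeat a pose let the fingers close, or fill a call up. It gives the time, the measured TCP pose, the force and the opening at its end, in the units of the state.
- sense(): the state, without advancing time (a new reading comes with each control period).
- snapshot(name): name is "scene" or "top" or "wrist"; returns a dict with "image" (420x560x3 uint8, blue, green, red), "fx", "fy", "cx", "cy" (pixels), "extrinsics" (4x4, takes a point from world to camera coordinates). Camera axes: x right, y down, z forward; pixel columns grow to the right and rows downward; lengths in m; the calibration is good to about 2 mm. A picture is of the moment at which its call begins. There is no depth.
- manip.job_done(): hands the job in, once; it reports no verdict.
Trained networks look in a picture, given as the dict that the camera call returned (one of the last four; its "shot" number tells which), for a name from the list of things; names that differ only in an ending like _2 or _b are one class to them, and where a whole thing is asked for, a point or a joint stands for the part that bears it (a point fixed in the world has none). Each returns a list of dicts, best first, with "p" (0 to 1); they miss things now and then, are a little off and sometimes report something else, mostly with a low value. They report only what shows in the picture. A call takes as long as a camera call.
- finder.spot_in(picture, label): "centre" ([x, y, z] in m, in the coordinates of the camera as it stood for that picture, good to about 4 mm: the middle of the surface that is visible of it).
- finder.cut_out(picture, label): "region" (420x560 bool, what is visible of it).
- finder.place_of(picture, label): "centre" ([x, y, z] in m, in the coordinates of the camera as it stood for that picture, good to about 4 mm: a listed point, or the origin of a listed thing).
The state is a dict: "time": time; "joint_positions": joint angles; "joint_velocities": joint speeds; "joint_efforts": joint torques, N m; "ee_pos": TCP position; "tcp_rot": TCP orientation; "wrist_force": force on the tool from outside, world axes, zero at the start; "ft_torque": the same for the moment, N m; "finger_gap": finger opening in m.
Only numpy, scipy, OpenCV 4.12 (cv2) and the standard library are available. Lean on these libraries where they do the work, as an engineer would, in place of code of your own. Each camera call takes 0.05 s, during which the arm holds its last target.

### The job

Teach the handling system one transfer by pointing, touching nothing on the stage or carrier: hold the fingertips no more than three centimetres above the round sample lying on the black stage, over its middle, for about two seconds, then do the same over the middle of the one empty tray on the aluminium carrier. Then press the large key on the grey key box fully down and let it come back up. Cross high, come down over no other sample or tray, leave the small key and the emergency stop alone, and do not move or pick up anything.

Things in the scene. Friction and masses are not known exactly. Their poses are not given: they have to be found in the camera images.
- round_sample: Polished metal sample, 4 mm thick, lying loose on the black stage (never in a tray): a disc 34 mm across. Origin at the centre of its underside, z up.
- square_sample: Polished metal sample, 4 mm thick, lying loose on the black stage (never in a tray): a square 32 x 32 mm. Origin at the centre of its underside, z up.
- strip_sample: Polished metal sample, 4 mm thick, lying loose on the black stage (never in a tray): a strip 46 mm (x) by 16 mm (y). Origin at the centre of its underside, z up.
- tray_empty: One of four alike open black trays, 60 x 60 mm outside, 12 mm high, walls and floor 4 mm, fixed in a two-by-two block (84 mm apart) on the aluminium carrier plate; the only one with nothing in it. Origin at the centre of its underside, z up.
- tray_square: One of four alike open black trays, 60 x 60 mm outside, 12 mm high, walls and floor 4 mm, fixed in a two-by-two block (84 mm apart) on the aluminium carrier plate; this one holds a 30 mm square metal piece, fixed. Origin at the centre of its underside, z up.
- tray_strip: One of four alike open black trays, 60 x 60 mm outside, 12 mm high, walls and floor 4 mm, fixed in a two-by-two block (84 mm apart) on the aluminium carrier plate; this one holds a 44 x 16 mm metal strip, fixed. Origin at the centre of its underside, z up.
- tray_round: One of four alike open black trays, 60 x 60 mm outside, 12 mm high, walls and floor 4 mm, fixed in a two-by-two block (84 mm apart) on the aluminium carrier plate; this one holds a 34 mm metal disc, fixed. Origin at the centre of its underside, z up.
- stage: Black square plate, 220 x 220 x 14 mm, fixed on the table to the robot's left or right; the three loose samples and the brass objective lie on it. Origin at the centre of its underside, z up.
- carrier: Aluminium plate, 190 x 190 x 8 mm, fixed on the other side; carries the four trays. Origin at the centre of its underside, z up.
- key_box: Grey box, 130 mm (its x) by 70 mm (its y) by 35 mm high, fixed between stage and carrier; two round black keys on top, 68 mm apart along its x: the large one nearer the robot. Origin at the centre of its underside, z up.
- confirm (a joint): Travel of the large key (34 mm across), in m: 0 up, 0.006 fully down. It is a spring key that needs about 5 N to go fully down and comes back by itself.
- confirm_top (a point): Centre of the top face of the large key, where it is pressed straight down.
- cancel (a joint): Travel of the small key (18 mm across), in m: 0 up, 0.006 down. Not to be pressed.
- estop_box: Fixed yellow box, 75 x 75 x 60 mm, with a red mushroom head on top (91 mm high in all), towards the robot's left. Not to be touched. Origin at the centre of its underside, z up.
- objective: Loose microscope objective standing on the stage, brass, 30 mm across, 44 mm high. Origin at the centre of its underside, z up.
- jar: Loose amber jar, 48 mm across, 55 mm high, behind the key box. Origin at the centre of its underside, z up.
- spacer_ring: Loose aluminium ring lying on the table beyond the key box, beside the jar, 48 mm outside, 20 mm high. Origin at the centre of its underside, z up.
- tweezers: Loose steel tweezers lying on the table at the robot's right, about 130 mm long, 6 mm high. Origin at the centre of its underside, z up.
- screwdriver: Loose screwdriver lying on the table, 170 mm long, far right.
- wafer_box: Loose round white wafer box, 116 mm across, 22 mm high, far left. Origin at the centre of its underside, z up.

How it is judged:
On the way, in this order (a step that is already met when the one before it is completed fails the run):
1. the fingertips dwell just above the middle of the round sample (horizontal distance between the grasp point and round_sample below 0.017 m and z of the grasp point in the frame of round_sample below 0.062 m), for 1.8 s.
2. the fingertips dwell just above the middle of the empty tray (horizontal distance between the grasp point and tray_empty below 0.02 m and z of the grasp point in the frame of tray_empty below 0.068 m), for 1.8 s.
3. the large key is pressed fully down (value of joint confirm above 0.0045 m), for 0.05 s.
At the end, for the whole second after the job is handed in: After both dwells (within 17 mm of the sample's axis, 20 mm of the tray's, tips up to about 4 cm above) and the press of the large key, both keys are up (under 1.5 mm), every sample is within 5 mm and every other loose thing within 12 mm of its start (value of joint each of confirm, cancel below 0.0015 m and distance of each of round_sample, square_sample, strip_sample from where it was at the start of the episode below 0.005 m and distance of each of objective, jar, spacer_ring, tweezers, screwdriver, wafer_box from where it was at the start of the episode below 0.012 m and linear speed of round_sample below 0.02 m/s); the robot touches nothing.
It fails at once if a sample, a tray, the carrier or the stage is touched (contact force between any of round_sample, square_sample, strip_sample, tray_empty, tray_square, tray_strip, tray_round, stage, carrier and the fingers above 0.2 N or contact force between any of round_sample, square_sample, strip_sample, tray_empty, tray_square, tray_strip, tray_round, stage, carrier and the arm above 0.2 N).
It fails at once if a sample is moved, lifted or carried (distance of any of round_sample, square_sample, strip_sample from where it was at the start of the episode above 0.006 m).
It fails at once if the fingertips come down over a wrong sample or tray ((horizontal distance between the grasp point and square_sample below 0.015 m and z of the grasp point in the frame of square_sample below 0.055 m) or (horizontal distance between the grasp point and strip_sample below 0.015 m and z of the grasp point in the frame of strip_sample below 0.055 m) or (horizontal distance between the grasp point and tray_square below 0.015 m and z of the grasp point in the frame of tray_square below 0.055 m) or (horizontal distance between the grasp point and tray_strip below 0.015 m and z of the grasp point in the frame of tray_strip below 0.055 m) or (horizontal distance between the grasp point and tray_round below 0.015 m and z of the grasp point in the frame of tray_round below 0.055 m)).
It fails at once if the small key is pressed or the emergency stop touched (value of joint cancel above 0.002 m or contact force between estop_box and the fingers above 0.2 N or contact force between estop_box and the arm above 0.2 N).
It fails at once if another loose thing is moved or picked up (distance of any of objective, jar, spacer_ring, tweezers, screwdriver, wafer_box from where it was at the start of the episode above 0.015 m).
It also fails if it takes over 56 s, if anything falls off the work surface, if the arm or the gripper's body presses on something with over 40 N, if the wrist force passes 120 N, or if a joint passes its speed limit or range.

## Working session

There is one attempt and no reset: what is moved stays moved. The work goes in short steps, Python scripts to look and compute and a tool call to move; the robot and the scene stay as the last step left them, time stands still between calls to the robot, and variables do not carry over. Pictures are saved under pics/ and viewed, and the job is handed in when it is done.

Besides the shell and the picture viewer there is one more tool, called as name([rows], argument=value, ...), one row to a line, values as JSON. drive_tool: Moves the arm, as the interface text tells. Its arguments: {"type":"object","properties":{"targets":{"type":"array"},"fingers":{"type":"number"}},"required":["targets"]}

```bash
mkdir -p pics
cat > h.py <<'E'
import numpy as np, cv2
from cell import sense, snapshot, manip, finder
def w(p,c):
    E=np.array(p["extrinsics"]); return np.linalg.inv(E)@np.r_[c,1]
def proj(p,X):
    c=(np.array(p["extrinsics"])@np.r_[X,1])[:3]; return p["fx"]*c[0]/c[2]+p["cx"],p["fy"]*c[1]/c[2]+p["cy"]
def ray(p,u,v,z):
    E=np.linalg.inv(np.array(p["extrinsics"])); d=E[:3,:3]@np.array([(u-p["cx"])/p["fx"],(v-p["cy"])/p["fy"],1]); o=E[:3,3]
    return o+d*(z-o[2])/d[2]
E
python3 - <<'E'
from h import *
s=sense(); print(s["time"],s["ee_pos"],s["tcp_rot"],s["wrist_force"],s["finger_gap"])
for n in ("top","scene"):
    p=snapshot(n); cv2.imwrite(f"pics/{n}0.png",p["image"])
    for l in ["round_sample","square_sample","strip_sample","tray_empty","tray_square","tray_strip","tray_round","stage","carrier","key_box","confirm_top","estop_box","objective","jar"]:
        r=finder.place_of(p,l)
        print(n,l,[(round(q["p"],2),w(p,q["centre"])[:3].round(3).tolist(),np.round(proj(p,w(p,q["centre"])[:3])).tolist()) for q in r[:3]])
E
```

```text
0.0 [ 0.22772823 -0.47278432  0.26016189] [-6.57681513e-04  9.74922632e-01  2.22543094e-01 -1.88043616e-05] [-0.09603827  0.50651327 -0.75310857] 0.08780593520715725
top round_sample [(0.46, [0.593, -0.163, 0.018], [329.0, 190.0])]
top square_sample [(0.72, [0.489, -0.29, 0.014], [373.0, 224.0]), (0.68, [0.476, -0.179, 0.014], [335.0, 230.0])]
top strip_sample [(0.56, [0.615, -0.288, 0.015], [370.0, 181.0])]
top tray_empty [(0.75, [0.561, 0.288, 0.008], [176.0, 205.0])]
top tray_square [(0.86, [0.48, 0.197, 0.006], [207.0, 231.0]), (0.31, [0.487, 0.012, -0.002], [270.0, 228.0])]
top tray_strip [(0.92, [0.474, 0.281, 0.008], [179.0, 234.0])]
top tray_round [(0.61, [0.565, 0.197, 0.007], [207.0, 203.0]), (0.19, [0.472, -0.178, 0.014], [335.0, 231.0])]
top stage [(0.71, [0.561, 0.288, 0.01], [176.0, 205.0]), (0.7, [0.481, 0.198, 0.008], [207.0, 231.0]), (0.62, [0.541, -0.235, -0.0], [353.0, 207.0])]
top carrier [(0.91, [0.522, 0.239, 0.001], [193.0, 218.0]), (0.66, [0.617, -0.286, 0.015], [370.0, 181.0])]
top key_box [(0.59, [0.482, 0.012, -0.002], [270.0, 229.0])]
top confirm_top []
to
[... 612 characters left out ...]
348.0, 172.0])]
scene tray_square [(0.66, [0.475, 0.192, 0.004], [310.0, 178.0])]
scene tray_strip [(0.77, [0.478, 0.279, 0.005], [325.0, 163.0])]
scene tray_round [(0.66, [0.564, 0.199, 0.004], [336.0, 187.0])]
scene stage [(0.93, [0.54, -0.239, -0.001], [242.0, 285.0]), (0.22, [0.754, 0.208, 0.001], [394.0, 210.0])]
scene carrier [(0.88, [0.521, 0.239, -0.0], [330.0, 176.0])]
scene key_box [(0.74, [0.486, 0.01, -0.002], [280.0, 216.0])]
scene confirm_top [(0.53, [0.758, 0.207, -0.002], [395.0, 212.0])]
scene estop_box []
scene objective [(0.71, [0.488, -0.298, 0.011], [209.0, 289.0])]
scene jar [(0.64, [0.738, -0.003, 0.002], [356.0, 256.0]), (0.15, [0.593, -0.166, 0.012], [276.0, 271.0])]
```

Run:
```python
import cv2
a=cv2.imread("pics/top0.png"); b=cv2.imread("pics/scene0.png")
cv2.imwrite("pics/topc.png",cv2.resize(a[120:320,120:420],None,fx=2.66,fy=2.66,interpolation=cv2.INTER_CUBIC))
cv2.imwrite("pics/scenec.png",cv2.resize(b[130:350,180:440],None,fx=2.7,fy=2.7,interpolation=cv2.INTER_CUBIC))
```

```text
(no output)
```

View pics/topc.png

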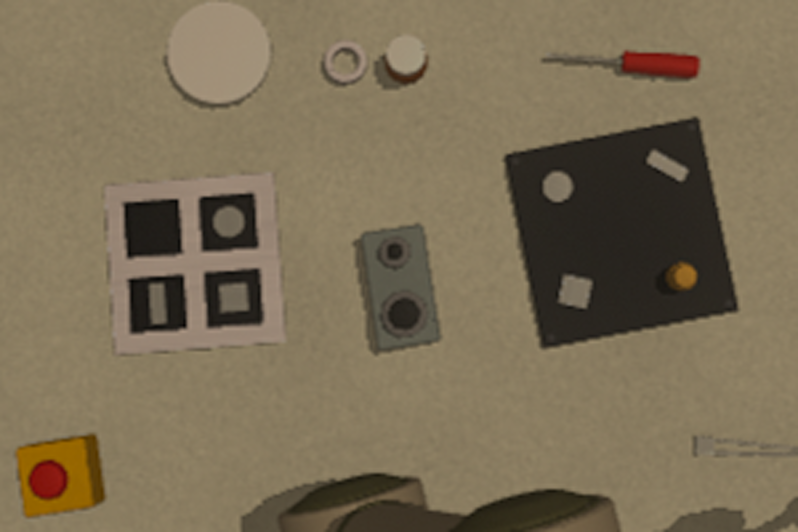

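View pics/scenec.png

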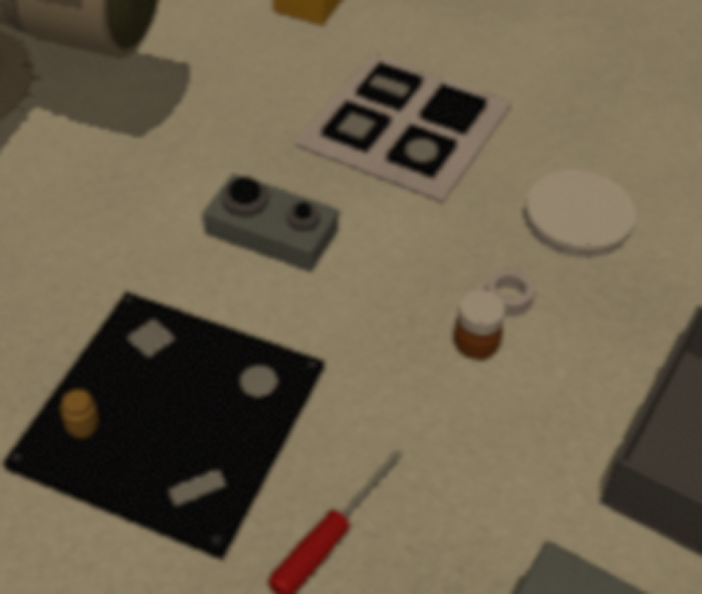

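The top and scene images agree. The round sample is at crop (558,186) on the stage, the empty tray is at (152,228) on the carrier, and the large key is at (403,313). Next I'll refine these positions with pixel rays.

Run:
```python
from h import *
for n in ("top","scene"):
    p=snapshot(n)
    E=np.linalg.inv(np.array(p["extrinsics"])); print(n,E[:3,3].round(3),p["fx"])
    for l,z in [("round_sample",.018),("tray_empty",.02),("tray_round",.02),("confirm_top",.045),("key_box",.035)]:
        for q in finder.cut_out(p,l)[:2]:
            v,u=np.nonzero(q["region"]); print(l,round(q["p"],2),len(u),u.mean().round(1),v.mean().round(1),ray(p,u.mean(),v.mean(),z).round(4))
    if n=="top":
        print("key px",ray(p,271.5,237.7,.04).round(4), "small",ray(p,120+394/2.66,120+251/2.66,.04).round(4))
    else: print("key px",ray(p,180+245/2.7,130+190/2.7,.04).round(4), "small",ray(p,180+303/2.7,130+211/2.7,.04).round(4))
p=snapshot("wrist"); cv2.imwrite("pics/w0.png",p["image"]); print(np.array(p["extrinsics"]).round(3))
```

```text
top [ 0.432 -0.     1.486] 501.68666466887294
round_sample 0.51 120 328.4 190.5 [ 0.5909 -0.1621  0.018 ]
round_sample 0.16 199 249.2 143.3 [0.7376 0.0675 0.018 ]
tray_empty 0.98 388 176.1 205.3 [0.5591 0.2857 0.02  ]
tray_empty 0.45 103 328.8 190.0 [ 0.5921 -0.1631  0.02  ]
tray_round 0.67 390 204.6 203.5 [0.5621 0.2022 0.02  ]
confirm_top 0.54 111 270.9 237.6 [0.4565 0.0105 0.045 ]
confirm_top 0.49 95 369.8 182.2 [ 0.6089 -0.2796  0.045 ]
key_box 0.91 1055 269.5 228.0 [0.4847 0.0138 0.035 ]
key px [0.4564 0.0089 0.04  ] small [0.524  0.0168 0.04  ]
scene [ 0.986 -0.679  0.896] 426.7810682570235
round_sample 0.62 341 133.7 277.5 [ 0.311  -0.3792  0.018 ]
round_sample 0.4 195 208.6 282.8 [ 0.4782 -0.2887  0.018 ]
tray_empty 0.63 299 347.0 170.0 [0.5623 0.273  0.02  ]
tray_round 0.77 371 335.5 185.2 [0.5666 0.191  0.02  ]
tray_round 0.2 1180 279.6 211.9 [0.4882 0.0057 0.02  ]
confirm_top 0.42 74 269.7 200.0 [0.4521 0.0095 0.045 ]
key_box 0.94 1202 279.6 212.0 [ 0.4971 -0.0065  0.035 ]
key_box 0.69 65 269.6 200.3 [0.4463 0.0166 0.035 ]
key px [0.4524 0.014  0.04  ] small [0.5211 0.0215 0.04  ]
[[ 0.435 -0.9    0.    -0.525]
 [-0.855 -0.413  0.313 -0.044]
 [-0.282 -0.136 -0.95   0.391]
 [ 0.     0.     0.     1.   ]]
```

View pics/w0.png

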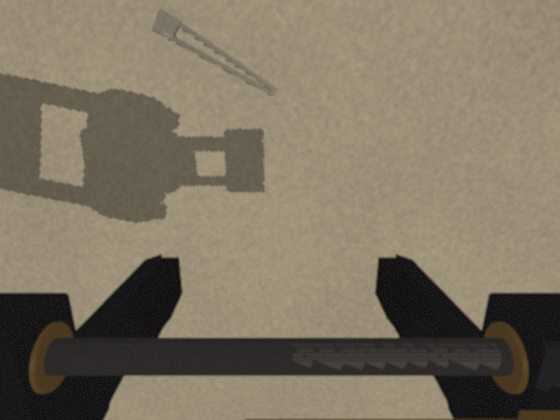

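The wrist picture shows tapered fingertips at about (170,260) and (390,260), with nothing under the gripper but table. I'll close the fingers and go toward the round sample at the present height.

drive_tool([
  {"tx":0.035,"ty":-0.009},
  {"tx":0.075,"ty":-0.02},
  {"tx":0.115,"ty":-0.03},
  {"tx":0.155,"ty":-0.04},
  {"tx":0.195,"ty":-0.051},
  {"tx":0.235,"ty":-0.061},
  {"tx":0.27,"ty":-0.07},
  {"tx":0.3,"ty":-0.078},
], fingers=0)

```text
invalid input at $.targets[0]: expected keys tx, ty, tz, turn
```

```bash
cat >> h.py <<'E'
from scipy.spatial.transform import Rotation as R
def todo(X):
    s=sense(); q=s["tcp_rot"]; r=R.from_quat([q[1],q[2],q[3],q[0]]).as_matrix()
    print("t",round(s["time"],2),"pos",np.round(s["ee_pos"],4),"gap",round(s["finger_gap"],4),"F",np.round(s["wrist_force"],2),"x axis",r[:,0].round(3),"shift",(r.T@(np.array(X)-s["ee_pos"])).round(4))
E
python3 - <<'E'
from h import *
todo([.592,-.1635,.2])
p=snapshot("wrist"); cv2.imwrite("pics/w1.png",p["image"])
for q in finder.cut_out(p,"round_sample")[:3]:
    v,u=np.nonzero(q["region"]); print(round(q["p"],2),len(u),u.mean().round(1),v.mean().round(1),ray(p,u.mean(),v.mean(),.018).round(4))
for q in finder.place_of(p,"round_sample")[:3]: print(q["p"],w(p,q["centre"]).round(4))
E
```

```text
t 2.15 pos [ 0.2278 -0.473   0.2607] gap 0.0882 F [-0.69  0.03  0.54] x axis [ 0.901  0.434 -0.   ] shift [ 0.4625 -0.1208  0.0607]
```

View pics/w1.png

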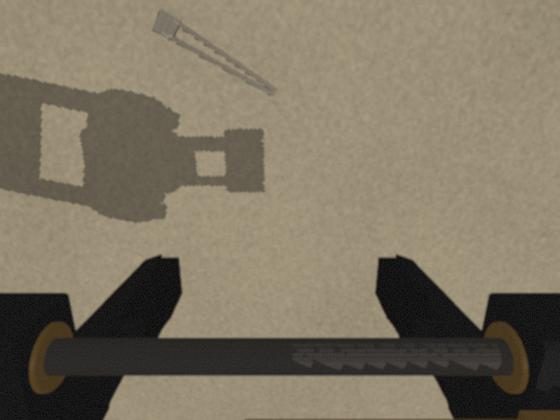

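The call was refused because every row needs all four keys, so the picture is unchanged. I'll resend it with them.

drive_tool([
  {"tx":0.035,"ty":-0.009,"tz":0,"turn":0},
  {"tx":0.075,"ty":-0.02,"tz":0,"turn":0},
  {"tx":0.115,"ty":-0.03,"tz":0,"turn":0},
  {"tx":0.155,"ty":-0.04,"tz":0,"turn":0},
  {"tx":0.195,"ty":-0.051,"tz":0,"turn":0},
  {"tx":0.235,"ty":-0.061,"tz":0,"turn":0},
  {"tx":0.27,"ty":-0.07,"tz":0,"turn":0},
  {"tx":0.3,"ty":-0.078,"tz":0,"turn":0},
], fingers=0)

```text
time: 3.1
ee_pos: [0.4655, -0.2711, 0.2608]
tcp_rot: [0.0, 0.975, 0.223, 0.0]
wrist_force: [0.3, -0.8, 0.2]
finger_gap: 0.026
```

Run:
```python
from h import *
todo([.592,-.1635,.2])
p=snapshot("wrist"); cv2.imwrite("pics/w1.png",p["image"])
for q in finder.cut_out(p,"round_sample")[:3]:
    v,u=np.nonzero(q["region"]); print(round(q["p"],2),len(u),u.mean().round(1),v.mean().round(1),ray(p,u.mean(),v.mean(),.018).round(4))
for q in finder.place_of(p,"round_sample")[:3]: print(q["p"],w(p,q["centre"]).round(4))
```

```text
t 3.1 pos [ 0.4655 -0.2711  0.2608] gap 0.026 F [ 0.28 -0.77  0.24] x axis [0.901 0.435 0.   ] shift [ 0.1607 -0.0419  0.0608]
0.78 302 233.9 4.5 [ 0.5832 -0.1698  0.018 ]
```

View pics/w1.png

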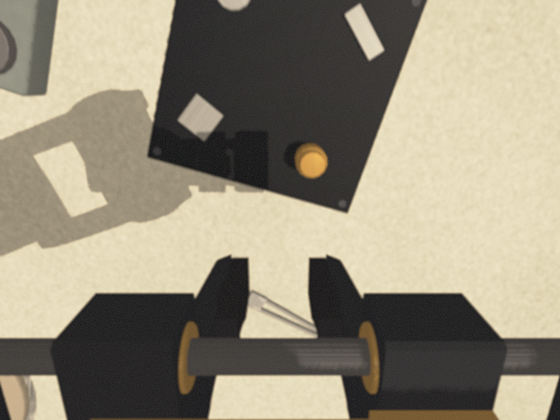

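The round disc is at (234,5), partly cut off by the top edge. The square is at (200,118), the strip at (365,32) and the objective at (311,160). I'll move partway and measure the whole disc.

drive_tool([
  {"tx":0.02,"ty":-0.005,"tz":0,"turn":0},
  {"tx":0.04,"ty":-0.01,"tz":0,"turn":0},
  {"tx":0.06,"ty":-0.016,"tz":0,"turn":0},
  {"tx":0.08,"ty":-0.021,"tz":0,"turn":0},
  {"tx":0.1,"ty":-0.026,"tz":0,"turn":0},
  {"tx":0.1,"ty":-0.026,"tz":0,"turn":0},
  {"tx":0.1,"ty":-0.026,"tz":0,"turn":0},
  {"tx":0.1,"ty":-0.026,"tz":0,"turn":0},
], fingers=0)

```text
time: 4.05
ee_pos: [0.5428, -0.2056, 0.2606]
tcp_rot: [0.0, 0.975, 0.223, -0.0]
wrist_force: [1.3, 0.6, 0.3]
finger_gap: 0.0003
```

Run:
```python
from h import *
todo([.592,-.1635,.064])
p=snapshot("wrist"); cv2.imwrite("pics/w2.png",p["image"])
for q in finder.cut_out(p,"round_sample")[:3]:
    v,u=np.nonzero(q["region"]); print(round(q["p"],2),len(u),u.mean().round(1),v.mean().round(1),ray(p,u.mean(),v.mean(),.018).round(4))
```

```text
t 4.05 pos [ 0.5428 -0.2056  0.2606] gap 0.0003 F [1.28 0.64 0.27] x axis [ 0.9    0.435 -0.   ] shift [ 0.0627 -0.0165  0.1966]
0.9 931 263.6 104.1 [ 0.5937 -0.165   0.018 ]
```

View pics/w2.png

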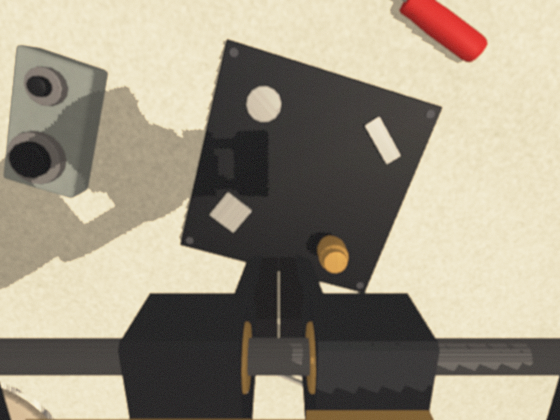

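The disc is whole now at (264,104), which gives (0.593, -0.1645) and agrees with the fixed cameras. I'll move over it first, then go down.

drive_tool([
  {"tx":0.02,"ty":-0.005,"tz":0,"turn":0},
  {"tx":0.045,"ty":-0.011,"tz":0,"turn":0},
  {"tx":0.063,"ty":-0.016,"tz":0.01,"turn":0},
  {"tx":0.063,"ty":-0.016,"tz":0.04,"turn":0},
  {"tx":0.063,"ty":-0.016,"tz":0.07,"turn":0},
  {"tx":0.063,"ty":-0.016,"tz":0.1,"turn":0},
  {"tx":0.063,"ty":-0.016,"tz":0.12,"turn":0},
  {"tx":0.063,"ty":-0.016,"tz":0.13,"turn":0},
], fingers=0)

```text
time: 4.95
ee_pos: [0.5918, -0.1634, 0.1281]
tcp_rot: [-0.001, 0.975, 0.223, -0.002]
wrist_force: [0.4, -0.0, 0.1]
finger_gap: 0.0003
```

Run:
```python
from h import *
todo([.593,-.1642,.064])
p=snapshot("wrist"); cv2.imwrite("pics/w3.png",p["image"])
for q in finder.cut_out(p,"round_sample")[:3]:
    v,u=np.nonzero(q["region"]); print(round(q["p"],2),len(u),u.mean().round(1),v.mean().round(1),ray(p,u.mean(),v.mean(),.018).round(4))
```

```text
t 4.95 pos [ 0.5918 -0.1634  0.1281] gap 0.0003 F [ 0.4  -0.01  0.06] x axis [ 0.9    0.435 -0.003] shift [0.0009 0.0015 0.0641]
0.68 1841 282.2 208.0 [ 0.5942 -0.1647  0.018 ]
```

View pics/w3.png

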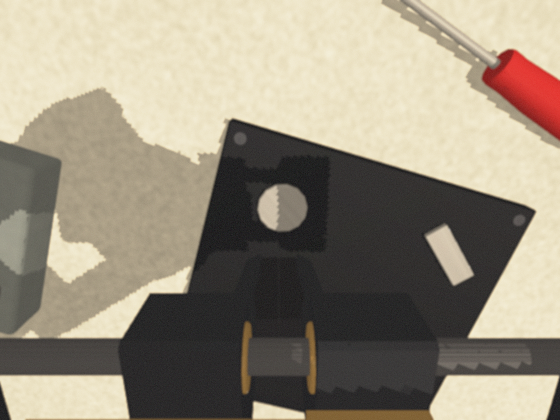

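The disc is centred just ahead of the fingers at (282,208), and the computed offset is under 2 mm. I'll go down to TCP z of about 0.064, which puts the tips at 0.042, and dwell.

drive_tool([
  {"tx":0.001,"ty":0.001,"tz":0.02,"turn":0},
  {"tx":0.001,"ty":0.001,"tz":0.04,"turn":0},
  {"tx":0.001,"ty":0.001,"tz":0.055,"turn":0},
  {"tx":0.001,"ty":0.001,"tz":0.063,"turn":0},
  {"tx":0.001,"ty":0.001,"tz":0.063,"turn":0},
  {"tx":0.001,"ty":0.001,"tz":0.063,"turn":0},
  {"tx":0.001,"ty":0.001,"tz":0.063,"turn":0},
  {"tx":0.001,"ty":0.001,"tz":0.063,"turn":0},
], fingers=0)

```text
time: 5.85
ee_pos: [0.5937, -0.1641, 0.067]
tcp_rot: [-0.0, 0.975, 0.223, -0.001]
wrist_force: [0.5, 0.2, 0.8]
finger_gap: 0.0005
```

Run:
```python
from h import *
todo([.593,-.1642,.064])
p=snapshot("wrist"); cv2.imwrite("pics/w4.png",p["image"])
for q in finder.cut_out(p,"round_sample")[:2]:
    v,u=np.nonzero(q["region"]); print(round(q["p"],2),len(u),u.mean().round(1),v.mean().round(1),ray(p,u.mean(),v.mean(),.018).round(4))
```

```text
t 5.85 pos [ 0.5937 -0.1641  0.067 ] gap 0.0005 F [0.53 0.24 0.76] x axis [ 0.9    0.435 -0.001] shift [-0.0006 -0.0002  0.0031]
0.85 2042 280.1 239.7 [ 0.5987 -0.1625  0.018 ]
0.45 2272 493.6 304.3 [ 0.6152 -0.2851  0.018 ]
```

View pics/w4.png

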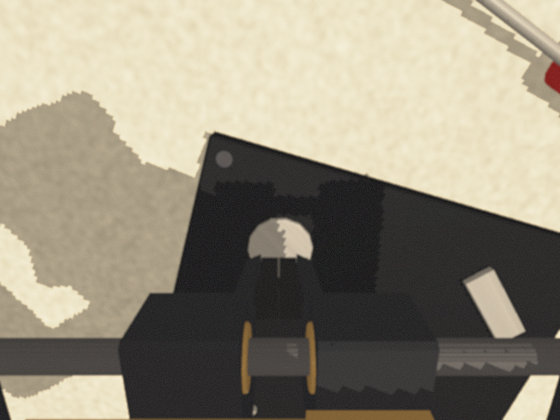

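The tips are over the middle of the disc, which shows at (280,240) partly hidden by the fingers. The tips are 27 mm above it, so I'll go 2 mm lower and hold for about 2.4 s.

drive_tool([
  {"tx":0,"ty":0,"tz":0.002,"turn":0},
  {"tx":0,"ty":0,"tz":0.002,"turn":0},
  {"tx":0,"ty":0,"tz":0.002,"turn":0},
  {"tx":0,"ty":0,"tz":0.002,"turn":0},
  {"tx":0,"ty":0,"tz":0.002,"turn":0},
  {"tx":0,"ty":0,"tz":0.002,"turn":0},
  {"tx":0,"ty":0,"tz":0.002,"turn":0},
  {"tx":0,"ty":0,"tz":0.002,"turn":0},
])

```text
time: 6.75
ee_pos: [0.5935, -0.164, 0.0648]
tcp_rot: [-0.001, 0.975, 0.223, -0.001]
wrist_force: [-0.4, -1.0, -0.1]
finger_gap: -0.0
```

drive_tool([
  {"tx":0,"ty":0,"tz":0,"turn":0},
  {"tx":0,"ty":0,"tz":0,"turn":0},
  {"tx":0,"ty":0,"tz":0,"turn":0},
  {"tx":0,"ty":0,"tz":0,"turn":0},
  {"tx":0,"ty":0,"tz":0,"turn":0},
  {"tx":0,"ty":0,"tz":0,"turn":0},
  {"tx":0,"ty":0,"tz":0,"turn":0},
  {"tx":0,"ty":0,"tz":0,"turn":0},
])

```text
time: 7.55
ee_pos: [0.5935, -0.164, 0.0648]
tcp_rot: [-0.001, 0.975, 0.223, -0.001]
wrist_force: [-0.5, -0.2, -0.1]
finger_gap: 0.0002
```

drive_tool([
  {"tx":0,"ty":0,"tz":0,"turn":0},
  {"tx":0,"ty":0,"tz":0,"turn":0},
  {"tx":0,"ty":0,"tz":0,"turn":0},
  {"tx":0,"ty":0,"tz":0,"turn":0},
  {"tx":0,"ty":0,"tz":0,"turn":0},
  {"tx":0,"ty":0,"tz":0,"turn":0},
  {"tx":0,"ty":0,"tz":0,"turn":0},
  {"tx":0,"ty":0,"tz":0,"turn":0},
])

```text
time: 8.35
ee_pos: [0.5935, -0.164, 0.0647]
tcp_rot: [-0.001, 0.975, 0.223, -0.001]
wrist_force: [0.3, 0.4, 1.0]
finger_gap: 0.0007
```

The dwell is long enough. I'll go straight up, then cross high.

drive_tool([
  {"tx":0,"ty":0,"tz":-0.015,"turn":0},
  {"tx":0,"ty":0,"tz":-0.045,"turn":0},
  {"tx":0,"ty":0,"tz":-0.08,"turn":0},
  {"tx":0,"ty":0,"tz":-0.115,"turn":0},
  {"tx":0,"ty":0,"tz":-0.15,"turn":0},
  {"tx":0,"ty":0,"tz":-0.175,"turn":0},
  {"tx":0,"ty":0,"tz":-0.185,"turn":0},
  {"tx":0,"ty":0,"tz":-0.185,"turn":0},
])

```text
time: 9.15
ee_pos: [0.594, -0.1642, 0.2512]
tcp_rot: [0.0, 0.975, 0.223, 0.0]
wrist_force: [-0.3, -0.2, -0.8]
finger_gap: 0.0005
```

drive_tool([
  {"tx":0.013,"ty":-0.032,"tz":0,"turn":0},
  {"tx":0.027,"ty":-0.069,"tz":0,"turn":0},
  {"tx":0.042,"ty":-0.106,"tz":0,"turn":0},
  {"tx":0.056,"ty":-0.143,"tz":0,"turn":0},
  {"tx":0.071,"ty":-0.18,"tz":0,"turn":0},
  {"tx":0.083,"ty":-0.21,"tz":0,"turn":0},
  {"tx":0.09,"ty":-0.23,"tz":0,"turn":0},
  {"tx":0.09,"ty":-0.23,"tz":0,"turn":0},
])

```text
time: 9.95
ee_pos: [0.5741, 0.0843, 0.2496]
tcp_rot: [-0.0, 0.974, 0.225, -0.001]
wrist_force: [-0.5, -1.1, 0.1]
finger_gap: 0.0002
```

Run:
```python
from h import *
todo([.560,.285,.25])
p=snapshot("wrist"); cv2.imwrite("pics/w5.png",p["image"])
for l,z in [("tray_empty",.02),("confirm_top",.045)]:
  for q in finder.cut_out(p,l)[:2]:
    v,u=np.nonzero(q["region"]); print(l,round(q["p"],2),len(u),u.mean().round(1),v.mean().round(1),ray(p,u.mean(),v.mean(),z).round(4))
```

```text
t 9.95 pos [0.5741 0.0843 0.2496] gap 0.0002 F [-0.53 -1.09  0.12] x axis [ 0.899  0.438 -0.002] shift [ 0.0752 -0.1866 -0.0003]
tray_empty 0.61 4824 80.9 90.8 [0.5617 0.2823 0.02  ]
tray_empty 0.44 3555 141.7 202.5 [0.4831 0.1953 0.02  ]
```

View pics/w5.png

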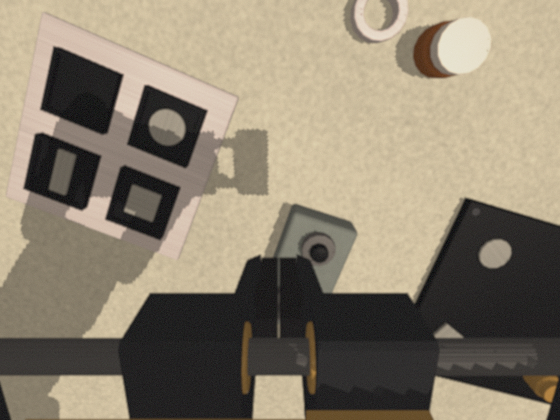

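The empty tray is at (81,91), giving (0.562, 0.282). The trays with the disc (167,127), strip (63,172) and square (140,202) are the other three. I'll continue high and start down only once over the tray.

drive_tool([
  {"tx":0.012,"ty":-0.03,"tz":0,"turn":0},
  {"tx":0.026,"ty":-0.065,"tz":0,"turn":0},
  {"tx":0.04,"ty":-0.1,"tz":0,"turn":0},
  {"tx":0.055,"ty":-0.135,"tz":0,"turn":0},
  {"tx":0.067,"ty":-0.165,"tz":0,"turn":0},
  {"tx":0.075,"ty":-0.186,"tz":0,"turn":0},
  {"tx":0.075,"ty":-0.186,"tz":0.03,"turn":0},
  {"tx":0.075,"ty":-0.186,"tz":0.06,"turn":0},
])

```text
time: 10.9
ee_pos: [0.5621, 0.2807, 0.1892]
tcp_rot: [0.0, 0.975, 0.223, -0.0]
wrist_force: [0.6, 0.1, -0.7]
finger_gap: 0.0001
```

Run:
```python
from h import *
todo([.561,.285,.064])
p=snapshot("wrist"); cv2.imwrite("pics/w6.png",p["image"])
for l,z in [("tray_empty",.02)]:
  for q in finder.cut_out(p,l)[:2]:
    v,u=np.nonzero(q["region"]); print(l,round(q["p"],2),len(u),u.mean().round(1),v.mean().round(1),ray(p,u.mean(),v.mean(),z).round(4))
for n in ("top",):
  p=snapshot(n); cv2.imwrite("pics/top6.png",p["image"])
```

```text
t 10.9 pos [0.5621 0.2807 0.1892] gap 0.0001 F [ 0.57  0.11 -0.68] x axis [ 0.901  0.434 -0.   ] shift [ 0.0009 -0.0044  0.1252]
```

View pics/w6.png

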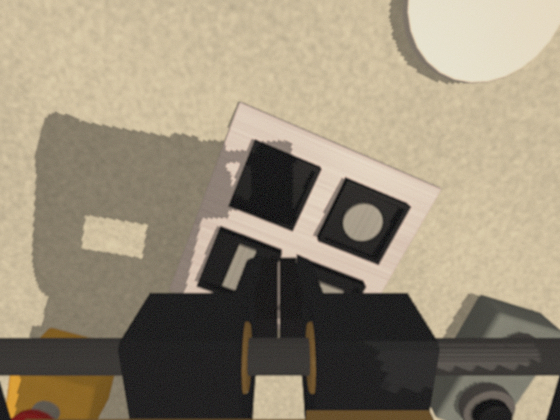

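The empty tray's corners are about (256,140), (321,166), (294,230) and (229,206). The network missed it here, so I'll use the corners.

Run:
```python
from h import *
p=snapshot("wrist")
print(ray(p,275,185.5,.018).round(4)); 
for c in [(256,140),(321,166),(294,230),(229,206)]: print(ray(p,*c,.02).round(4))
todo([.561,.284,.064])
```

```text
[0.5606 0.2829 0.018 ]
[0.5885 0.3131 0.02  ]
[0.5924 0.2564 0.02  ]
[0.5323 0.251  0.02  ]
[0.528  0.3105 0.02  ]
t 11.1 pos [0.5621 0.2804 0.1905] gap 0.0007 F [ 0.04 -0.22  0.52] x axis [ 0.901  0.433 -0.001] shift [ 0.0007 -0.0038  0.1265]
```

drive_tool([
  {"tx":0.001,"ty":-0.004,"tz":0.015,"turn":0},
  {"tx":0.001,"ty":-0.004,"tz":0.04,"turn":0},
  {"tx":0.001,"ty":-0.004,"tz":0.065,"turn":0},
  {"tx":0.001,"ty":-0.004,"tz":0.09,"turn":0},
  {"tx":0.001,"ty":-0.004,"tz":0.11,"turn":0},
  {"tx":0.001,"ty":-0.004,"tz":0.12,"turn":0},
  {"tx":0.001,"ty":-0.004,"tz":0.125,"turn":0},
  {"tx":0.001,"ty":-0.004,"tz":0.125,"turn":0},
])

```text
time: 11.9
ee_pos: [0.5614, 0.2844, 0.0658]
tcp_rot: [0.0, 0.975, 0.222, -0.0]
wrist_force: [0.2, -0.6, -0.5]
finger_gap: 0.0006
```

Run:
```python
from h import *
todo([.561,.284,.064])
p=snapshot("wrist"); cv2.imwrite("pics/w7.png",p["image"])
```

```text
t 11.9 pos [0.5614 0.2844 0.0658] gap 0.0006 F [ 0.15 -0.61 -0.48] x axis [ 0.901  0.433 -0.001] shift [-0.0006  0.0001  0.0018]
```

View pics/w7.png

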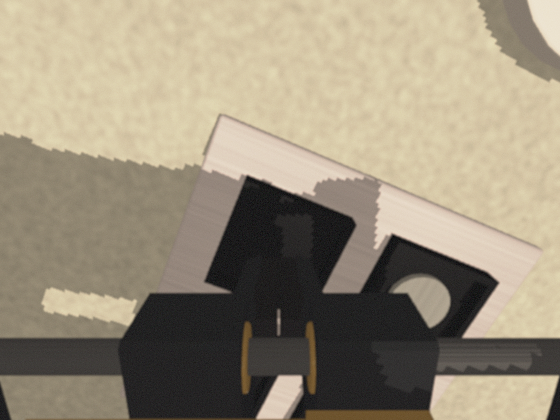

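The tips are over the empty tray, visible around (280,240), about 24 mm above its rim. I'll go 3 mm lower and hold.

drive_tool([
  {"tx":0,"ty":0,"tz":0.003,"turn":0},
  {"tx":0,"ty":0,"tz":0.003,"turn":0},
  {"tx":0,"ty":0,"tz":0.003,"turn":0},
  {"tx":0,"ty":0,"tz":0.003,"turn":0},
  {"tx":0,"ty":0,"tz":0.003,"turn":0},
  {"tx":0,"ty":0,"tz":0.003,"turn":0},
  {"tx":0,"ty":0,"tz":0.003,"turn":0},
  {"tx":0,"ty":0,"tz":0.003,"turn":0},
])

```text
time: 12.75
ee_pos: [0.5616, 0.2845, 0.0634]
tcp_rot: [0.0, 0.975, 0.222, 0.0]
wrist_force: [0.4, 0.1, -0.1]
finger_gap: 0.0004
```

drive_tool([
  {"tx":0,"ty":0,"tz":0,"turn":0},
  {"tx":0,"ty":0,"tz":0,"turn":0},
  {"tx":0,"ty":0,"tz":0,"turn":0},
  {"tx":0,"ty":0,"tz":0,"turn":0},
  {"tx":0,"ty":0,"tz":0,"turn":0},
  {"tx":0,"ty":0,"tz":0,"turn":0},
  {"tx":0,"ty":0,"tz":0,"turn":0},
  {"tx":0,"ty":0,"tz":0,"turn":0},
])

```text
time: 13.55
ee_pos: [0.5616, 0.2845, 0.0634]
tcp_rot: [0.0, 0.975, 0.222, 0.0]
wrist_force: [0.1, 0.4, -0.3]
finger_gap: 0.0003
```

drive_tool([
  {"tx":0,"ty":0,"tz":0,"turn":0},
  {"tx":0,"ty":0,"tz":0,"turn":0},
  {"tx":0,"ty":0,"tz":0,"turn":0},
  {"tx":0,"ty":0,"tz":0,"turn":0},
  {"tx":0,"ty":0,"tz":0,"turn":0},
  {"tx":0,"ty":0,"tz":0,"turn":0},
  {"tx":0,"ty":0,"tz":0,"turn":0},
  {"tx":0,"ty":0,"tz":0,"turn":0},
])

```text
time: 14.35
ee_pos: [0.5616, 0.2845, 0.0634]
tcp_rot: [0.0, 0.975, 0.222, 0.0]
wrist_force: [-0.3, -0.1, -0.4]
finger_gap: 0.0003
```

drive_tool([
  {"tx":0,"ty":0,"tz":-0.015,"turn":0},
  {"tx":0,"ty":0,"tz":-0.045,"turn":0},
  {"tx":0,"ty":0,"tz":-0.08,"turn":0},
  {"tx":0,"ty":0,"tz":-0.115,"turn":0},
  {"tx":0,"ty":0,"tz":-0.15,"turn":0},
  {"tx":0,"ty":0,"tz":-0.175,"turn":0},
  {"tx":0,"ty":0,"tz":-0.185,"turn":0},
  {"tx":0,"ty":0,"tz":-0.185,"turn":0},
])

```text
time: 15.15
ee_pos: [0.5618, 0.2846, 0.2499]
tcp_rot: [0.0, 0.975, 0.222, 0.001]
wrist_force: [-0.5, -0.3, -0.1]
finger_gap: 0.0001
```

Run:
```python
from h import *
todo([.4,.01,.25])
p=snapshot("wrist"); cv2.imwrite("pics/w8.png",p["image"])
p=snapshot("scene"); cv2.imwrite("pics/s8.png",cv2.resize(p["image"][170:260,220:340],None,fx=6,fy=6,interpolation=cv2.INTER_CUBIC))
```

```text
t 15.15 pos [0.5618 0.2846 0.2499] gap 0.0001 F [-0.47 -0.3  -0.05] x axis [0.901 0.433 0.002] shift [-0.2648  0.1774 -0.0006]
```

View pics/s8.png

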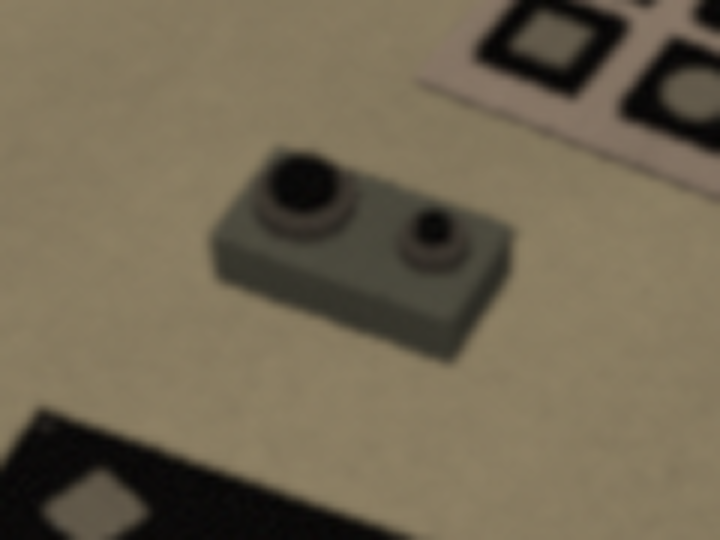

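The large key's top is at (304,183) in this crop and stands above its collar. I'll move high to a viewpoint just short of the key box.

drive_tool([
  {"tx":-0.03,"ty":0.022,"tz":0,"turn":0},
  {"tx":-0.067,"ty":0.049,"tz":0,"turn":0},
  {"tx":-0.104,"ty":0.075,"tz":0,"turn":0},
  {"tx":-0.142,"ty":0.102,"tz":0,"turn":0},
  {"tx":-0.18,"ty":0.13,"tz":0,"turn":0},
  {"tx":-0.217,"ty":0.157,"tz":0,"turn":0},
  {"tx":-0.25,"ty":0.18,"tz":0,"turn":0},
  {"tx":-0.275,"ty":0.2,"tz":0,"turn":0},
])

```text
time: 16.05
ee_pos: [0.3983, -0.0162, 0.2465]
tcp_rot: [-0.0, 0.975, 0.222, -0.002]
wrist_force: [0.5, -0.0, -0.7]
finger_gap: 0.0008
```

Run:
```python
from h import *
p=snapshot("wrist"); cv2.imwrite("pics/w9.png",p["image"])
todo([.455,.011,.15])
for q in finder.cut_out(p,"confirm_top")[:2]:
    v,u=np.nonzero(q["region"]); print(round(q["p"],2),len(u),u.mean().round(1),v.mean().round(1),ray(p,u.mean(),v.mean(),.045).round(4))
for q in finder.place_of(p,"confirm_top")[:2]: print(q["p"],w(p,q["centre"]).round(4))
p=snapshot("scene")
print([ray(p,270.7,200.5,z).round(4).tolist() for z in (.04,.045,.05)])
```

```text
t 16.1 pos [ 0.3975 -0.0187  0.2465] gap 0.0007 F [-0.33 -0.92 -0.03] x axis [ 0.902  0.431 -0.005] shift [ 0.0652 -0.0019  0.0962]
0.7 1320 283.4 106.4 [0.4567 0.0075 0.045 ]
0.88 [0.4597 0.0113 0.0538 1.    ]
[[0.4526, 0.0135, 0.04], [0.4557, 0.0094, 0.045], [0.4588, 0.0054, 0.05]]
```

View pics/w9.png

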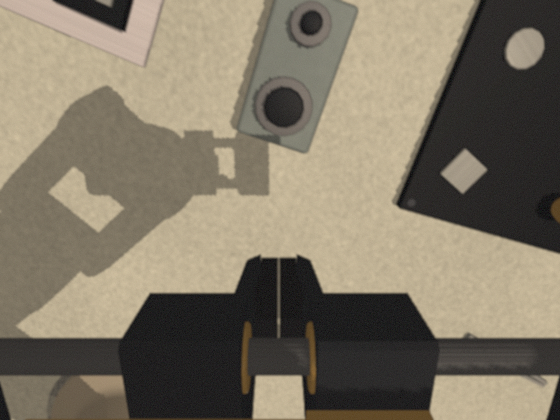

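The large key is at (283,106), giving about (0.456, 0.009) with its top near z 0.045. The small key is at (312,22). I'll move over the large key and go down to TCP z of about 0.10.

drive_tool([
  {"tx":0.02,"ty":0,"tz":0,"turn":0},
  {"tx":0.045,"ty":0,"tz":0,"turn":0},
  {"tx":0.065,"ty":0,"tz":0.02,"turn":0},
  {"tx":0.065,"ty":0,"tz":0.05,"turn":0},
  {"tx":0.065,"ty":0,"tz":0.08,"turn":0},
  {"tx":0.065,"ty":0,"tz":0.11,"turn":0},
  {"tx":0.065,"ty":0,"tz":0.13,"turn":0},
  {"tx":0.065,"ty":0,"tz":0.14,"turn":0},
])

```text
time: 17.05
ee_pos: [0.4573, 0.0144, 0.1046]
tcp_rot: [-0.001, 0.975, 0.222, -0.003]
wrist_force: [-0.2, 0.5, 1.3]
finger_gap: 0.0007
```

Run:
```python
from h import *
todo([.4562,.009,.075])
p=snapshot("wrist"); cv2.imwrite("pics/w10.png",p["image"])
for q in finder.cut_out(p,"confirm_top")[:2]:
    v,u=np.nonzero(q["region"]); print(round(q["p"],2),len(u),u.mean().round(1),v.mean().round(1),ray(p,u.mean(),v.mean(),.045).round(4))
```

```text
t 17.05 pos [0.4573 0.0144 0.1046] gap 0.0007 F [-0.17  0.54  1.26] x axis [ 0.901  0.433 -0.006] shift [-0.0031  0.0045  0.0296]
0.91 2040 290.2 241.0 [0.4595 0.0086 0.045 ]
```

View pics/w10.png

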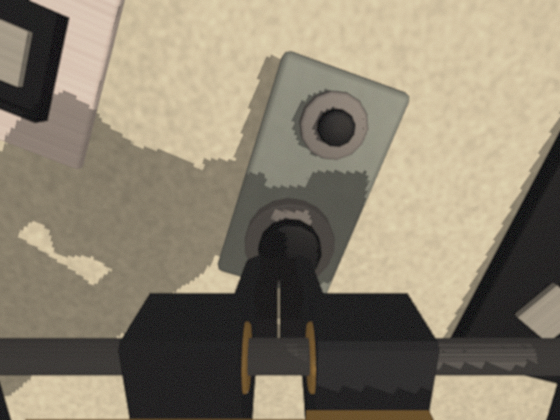

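The key's black top is at about (290,245), slightly to the right of the fingers. I'll correct 4 mm sideways and come down to just above it.

drive_tool([
  {"tx":-0.002,"ty":0.004,"tz":0,"turn":0},
  {"tx":-0.002,"ty":0.004,"tz":0.005,"turn":0},
  {"tx":-0.002,"ty":0.004,"tz":0.012,"turn":0},
  {"tx":-0.002,"ty":0.004,"tz":0.018,"turn":0},
  {"tx":-0.002,"ty":0.004,"tz":0.022,"turn":0},
  {"tx":-0.002,"ty":0.004,"tz":0.025,"turn":0},
  {"tx":-0.002,"ty":0.004,"tz":0.025,"turn":0},
  {"tx":-0.002,"ty":0.004,"tz":0.025,"turn":0},
])

```text
time: 17.95
ee_pos: [0.4575, 0.0095, 0.0807]
tcp_rot: [-0.001, 0.975, 0.222, -0.003]
wrist_force: [0.6, -0.9, -0.3]
finger_gap: 0.0005
```

Run:
```python
from h import *
todo([.457,.009,.07])
p=snapshot("wrist"); cv2.imwrite("pics/w11.png",p["image"])
```

```text
t 17.95 pos [0.4575 0.0095 0.0807] gap 0.0005 F [ 0.63 -0.92 -0.31] x axis [ 0.901  0.433 -0.005] shift [-0.0006  0.0003  0.0107]
```

View pics/w11.png

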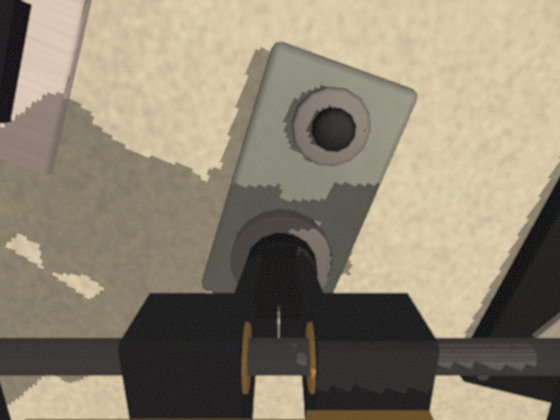

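The large key is centred under the tips at about (281,260). I'll press down gently and watch the force.

drive_tool([
  {"tx":0,"ty":0,"tz":0.003,"turn":0},
  {"tx":0,"ty":0,"tz":0.006,"turn":0},
  {"tx":0,"ty":0,"tz":0.008,"turn":0},
  {"tx":0,"ty":0,"tz":0.01,"turn":0},
  {"tx":0,"ty":0,"tz":0.012,"turn":0},
  {"tx":0,"ty":0,"tz":0.013,"turn":0},
  {"tx":0,"ty":0,"tz":0.014,"turn":0},
  {"tx":0,"ty":0,"tz":0.014,"turn":0},
])

```text
time: 18.8
ee_pos: [0.4582, 0.0094, 0.0721]
tcp_rot: [0.0, 0.975, 0.223, -0.002]
wrist_force: [-26.3, 3.3, 81.8]
finger_gap: 0.0007
```

Force is 82 N, so I've hit a hard stop. I'll back off at once.

drive_tool([
  {"tx":0,"ty":0,"tz":-0.004,"turn":0},
  {"tx":0,"ty":0,"tz":-0.01,"turn":0},
  {"tx":0,"ty":0,"tz":-0.015,"turn":0},
  {"tx":0,"ty":0,"tz":-0.015,"turn":0},
  {"tx":0,"ty":0,"tz":-0.015,"turn":0},
  {"tx":0,"ty":0,"tz":-0.015,"turn":0},
  {"tx":0,"ty":0,"tz":-0.015,"turn":0},
  {"tx":0,"ty":0,"tz":-0.015,"turn":0},
])

```text
time: 19.6
ee_pos: [0.4582, 0.0095, 0.0869]
tcp_rot: [-0.0, 0.975, 0.223, -0.002]
wrist_force: [0.1, 0.6, 0.2]
finger_gap: 0.0003
```

Run:
```python
from h import *
todo([.457,.009,.08])
p=snapshot("wrist"); cv2.imwrite("pics/w12.png",p["image"])
```

```text
t 19.6 pos [0.4582 0.0095 0.0869] gap 0.0003 F [0.07 0.64 0.15] x axis [ 0.901  0.434 -0.003] shift [-0.0012 -0.0001  0.0069]
```

View pics/w12.png

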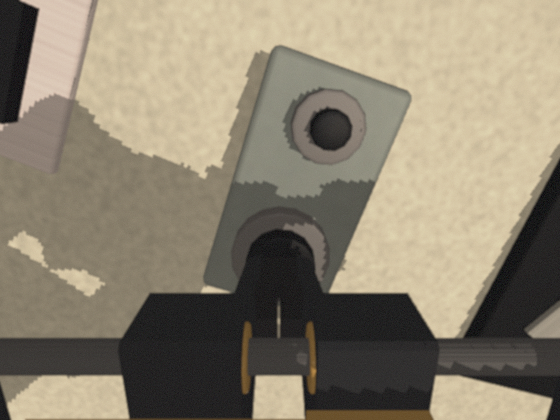

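The key looks up again, still centred at (281,260). I can't tell whether that stop was the key's end of travel or the collar, so I'll press slowly and log force against height.

drive_tool([
  {"tx":-0.001,"ty":0,"tz":0.004,"turn":0},
  {"tx":-0.001,"ty":0,"tz":0.007,"turn":0},
  {"tx":-0.001,"ty":0,"tz":0.008,"turn":0},
  {"tx":-0.001,"ty":0,"tz":0.008,"turn":0},
  {"tx":-0.001,"ty":0,"tz":0.008,"turn":0},
  {"tx":-0.001,"ty":0,"tz":0.008,"turn":0},
  {"tx":-0.001,"ty":0,"tz":0.008,"turn":0},
  {"tx":-0.001,"ty":0,"tz":0.008,"turn":0},
])

```text
time: 20.45
ee_pos: [0.4573, 0.0091, 0.079]
tcp_rot: [-0.0, 0.975, 0.223, -0.002]
wrist_force: [-0.5, 0.1, 2.4]
finger_gap: 0.0004
```

drive_tool([
  {"tx":0,"ty":0,"tz":0.002,"turn":0},
  {"tx":0,"ty":0,"tz":0.002,"turn":0},
  {"tx":0,"ty":0,"tz":0.002,"turn":0},
  {"tx":0,"ty":0,"tz":0.002,"turn":0},
  {"tx":0,"ty":0,"tz":0.002,"turn":0},
  {"tx":0,"ty":0,"tz":0.002,"turn":0},
  {"tx":0,"ty":0,"tz":0.002,"turn":0},
  {"tx":0,"ty":0,"tz":0.002,"turn":0},
])

```text
time: 21.25
ee_pos: [0.4574, 0.009, 0.0771]
tcp_rot: [0.0, 0.975, 0.223, -0.002]
wrist_force: [0.3, 0.9, 2.3]
finger_gap: 0.0001
```

drive_tool([
  {"tx":0,"ty":0,"tz":0.002,"turn":0},
  {"tx":0,"ty":0,"tz":0.002,"turn":0},
  {"tx":0,"ty":0,"tz":0.002,"turn":0},
  {"tx":0,"ty":0,"tz":0.002,"turn":0},
  {"tx":0,"ty":0,"tz":0.002,"turn":0},
  {"tx":0,"ty":0,"tz":0.002,"turn":0},
  {"tx":0,"ty":0,"tz":0.002,"turn":0},
  {"tx":0,"ty":0,"tz":0.002,"turn":0},
])

```text
time: 22.05
ee_pos: [0.4574, 0.009, 0.0751]
tcp_rot: [0.0, 0.975, 0.223, -0.002]
wrist_force: [0.1, 0.1, 4.1]
finger_gap: 0.0004
```

drive_tool([
  {"tx":0,"ty":0,"tz":0.002,"turn":0},
  {"tx":0,"ty":0,"tz":0.002,"turn":0},
  {"tx":0,"ty":0,"tz":0.002,"turn":0},
  {"tx":0,"ty":0,"tz":0.002,"turn":0},
  {"tx":0,"ty":0,"tz":0.002,"turn":0},
  {"tx":0,"ty":0,"tz":0.002,"turn":0},
  {"tx":0,"ty":0,"tz":0.002,"turn":0},
  {"tx":0,"ty":0,"tz":0.002,"turn":0},
])

```text
time: 22.85
ee_pos: [0.4574, 0.009, 0.0733]
tcp_rot: [0.0, 0.975, 0.223, -0.001]
wrist_force: [-2.6, 1.1, 9.7]
finger_gap: 0.0004
```

The spring force rises from about 2.4 N at TCP 0.079 to about 4 N at 0.075. It then stiffens at 0.0733, so the tips followed about 6 mm of travel and the key is fully down. I'll release and rise.

drive_tool([
  {"tx":0,"ty":0,"tz":-0.004,"turn":0},
  {"tx":0,"ty":0,"tz":-0.012,"turn":0},
  {"tx":0,"ty":0,"tz":-0.03,"turn":0},
  {"tx":0,"ty":0,"tz":-0.06,"turn":0},
  {"tx":0,"ty":0,"tz":-0.09,"turn":0},
  {"tx":0,"ty":0,"tz":-0.12,"turn":0},
  {"tx":0,"ty":0,"tz":-0.14,"turn":0},
  {"tx":0,"ty":0,"tz":-0.15,"turn":0},
])

```text
time: 23.65
ee_pos: [0.4581, 0.0091, 0.225]
tcp_rot: [0.001, 0.975, 0.223, -0.001]
wrist_force: [-0.2, -0.5, -0.4]
finger_gap: 0.0004
```

drive_tool([
  {"tx":-0.02,"ty":0,"tz":0,"turn":0},
  {"tx":-0.04,"ty":0,"tz":0,"turn":0},
  {"tx":-0.06,"ty":0,"tz":0,"turn":0},
  {"tx":-0.06,"ty":0,"tz":0,"turn":0},
  {"tx":-0.06,"ty":0,"tz":0,"turn":0},
  {"tx":-0.06,"ty":0,"tz":0,"turn":0},
  {"tx":-0.06,"ty":0,"tz":0,"turn":0},
  {"tx":-0.06,"ty":0,"tz":0,"turn":0},
])

```text
time: 24.45
ee_pos: [0.4043, -0.0168, 0.2249]
tcp_rot: [0.0, 0.975, 0.223, -0.001]
wrist_force: [-0.8, 0.8, -0.2]
finger_gap: 0.0005
```

Run:
```python
from h import *
todo([.457,.009,.08])
p=snapshot("wrist"); cv2.imwrite("pics/w13.png",p["image"])
p=snapshot("scene"); a=cv2.imread("pics/scene0.png"); 
cv2.imwrite("pics/s13.png",cv2.resize(np.hstack([a[130:350,180:440],p["image"][130:350,180:440]]),None,fx=1.5,fy=1.5))
```

```text
t 24.45 pos [ 0.4043 -0.0168  0.2249] gap 0.0005 F [-0.84  0.79 -0.24] x axis [ 0.901  0.435 -0.002] shift [ 0.0589 -0.0004  0.1448]
```

View pics/s13.png

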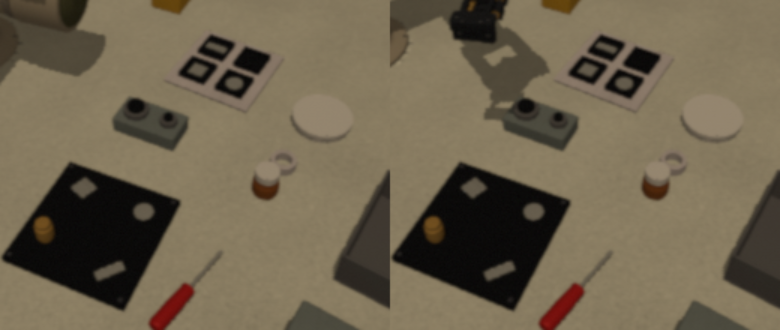

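View pics/w13.png

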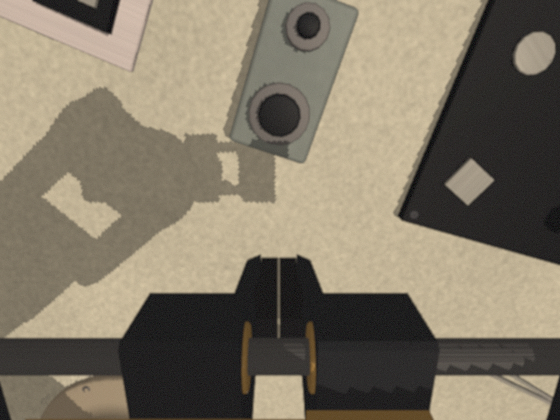

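The before and after scene views match: samples, objective, jar, ring and screwdriver are all in place. The large key at (279,115) in the wrist view is up, and the robot is clear of everything.

Run:
```python
from cell import manip
print(manip.job_done())
```

```text
the job is handed in; nothing more can be done
None
```

I dwelt over the round sample and then the empty tray, pressed the large key fully down, and handed the job in at about 24.5 s. No verdict was reported.

- **Dwells:** each lasted about 2.4 s with the fingers shut. The tips were about 25 mm above the disc and about 21 mm above the tray rim. Both were within a few millimetres of the middles measured in the images, and I crossed high between them.
- **Key press:** I pressed the key twice.
  - **First press:** it ran on into a hard stop and the wrist force read 82 N at its end. That is under the 120 N limit but far more than the key needs.
  - **Second press:** I pressed slowly to check the travel. Force rose from about 2.4 N to 4 N over roughly 6 mm, then stiffened to 9.7 N, which fits a key fully down.
- **Final check:** in the last pictures the large key looks up and the samples and the loose things in view are where they started. The wrist force was near zero, with the gripper clear at about 0.22 m. I did not check the tweezers in a before-and-after view, but the arm only passed high over that side.
- **Disagreements:** for the large key's top, image estimates of its height ran from 0.045 to 0.054 m, but contact came at about 0.057 m, which is why the first press went too hard. The network also missed the empty tray in one close view, so I located it from its corners, agreeing with the other cameras to about 3 mm.

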